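Pack the carving chisels away

TASK

First clear the offcuts out of the tool chest into the slatted crate. Then put every chisel from the bench into the chest, lying flat on its floor and slid blade first under the deck, into the bays, until the whole blade is under the deck; after that lay the sharpening stone on the floor of the well, crosswise behind the chisel handles, and lower the lid gently until it is fully closed. Leave everything else on the bench where it is.

Things in the scene. Friction and masses are not known exactly. Their poses are not given: they have to be found in the camera images.
- chest: Open wooden tool chest fixed to the bench, outside 260 (its x) x 224 (its y) x 70 mm high, walls and floor 10 mm; inside 240 x 204 x 60 mm. Origin: centre of its underside; +x points to the hinge end, away from the chisels on the bench. A fixed deck covers the inside from x = +45 mm to the end wall at x = +120 mm; the open well is the rest, x = -120 to +45 mm.
- deck_edge (a point): Middle of the lower front edge of the plywood deck, at x = +45, y = 0, z = 44 mm in the chest's frame. The deck is 8 mm thick, its underside 34 mm above the chest's floor. Under it two ribs 8 mm thick at y = -35 and +35 mm, as long as the deck, part the space into three bays, each 62 mm wide, open towards the well.
- lid (a joint): Chest lid, a plain wooden board 275 x 224 x 10 mm, no knob, 0.3 kg, hinged on the top of the +x end wall, overhanging the front wall by 15 mm when closed; starts open. 0 = closed, flat on the rim; grows as it opens, 1.57 is upright, 1.75 the most. The hinge is stiff (0.6 N m of friction): the lid stays where it is left; pushing it down near its free edge takes 1 to 6 N.
- lid_hinge (a point): Middle of the lid's hinge line, at x = +130, y = 0, z = 70.5 mm in the chest's frame, at the lid's inner face.
- stone: Grey and off-white sharpening stone, a block 150 mm long (its x) x 40 mm (y) x 30 mm (z), about 0.35 kg. Origin: centre of its underside. Starts flat on the bench beside the chisels. Pushed up behind the handles it keeps the chisels home.
- stone_mid (a point): Middle of the stone, 15 mm above its underside.
- crate: Low pale slatted crate fixed to the bench, 170 x 170 mm, 65 mm high, walls and floor 6 mm. Origin: centre of its underside.
- chisel1: Carving chisel, 140 mm long, about 0.09 kg (may be absent): square pale wooden handle 88 x 24 x 24 mm, and a flat steel blade 52 mm long, 14 mm wide, 6 mm thick, on the same axis. Origin: centre of the underside of the handle; +x points along the blade. Starts on the bench with the blade pointing roughly towards the chest.
- chisel1_tip (a point): End of that chisel's blade, on its long axis (96 mm from the middle of the handle, 12 mm above the bench when lying).
- chisel1_butt (a point): Butt end of that chisel's handle, on its long axis (44 mm from the middle of the handle).
- chisel2: Carving chisel, 140 mm long, about 0.09 kg (may be absent): square pale wooden handle 88 x 24 x 24 mm, and a flat steel blade 52 mm long, 18 mm wide, 6 mm thick, on the same axis. Origin: centre of the underside of the handle; +x points along the blade. Starts on the bench with the blade pointing roughly towards the chest.
- chisel2_tip (a point): End of that chisel's blade, on its long axis (96 mm from the middle of the handle, 12 mm above the bench when lying).
- chisel2_butt (a point): Butt end of that chisel's handle, on its long axis (44 mm from the middle of the handle).
- chisel3: Carving chisel, 140 mm long, about 0.09 kg (may be absent): square pale wooden handle 88 x 24 x 24 mm, and a flat steel blade 52 mm long, 21 mm wide, 6 mm thick, on the same axis. Origin: centre of the underside of the handle; +x points along the blade. Starts on the bench with the blade pointing roughly towards the chest.
- chisel3_tip (a point): End of that chisel's blade, on its long axis (96 mm from the middle of the handle, 12 mm above the bench when lying).
- chisel3_butt (a point): Butt end of that chisel's handle, on its long axis (44 mm from the middle of the handle).
- offcut1: Wood offcut, 62 mm (its x) x 36 mm (y), about 0.05 kg (one of the two may be absent), with a step: 32 mm high from x = -31 to +9 mm, 20 mm high beyond. Origin: centre of its underside. Starts in the well of the chest.
- offcut2: Wood offcut, 62 mm (its x) x 36 mm (y), about 0.05 kg (one of the two may be absent), with a step: 32 mm high from x = -31 to +9 mm, 20 mm high beyond. Origin: centre of its underside. Starts in the well of the chest.
- sanding_block: Bystander: cork sanding block 90 x 50 x 35 mm on the bench. Origin: underside. Not to be moved.
- brush: Bystander: paint brush 170 mm long on the bench. Not to be moved.
- varnish: Bystander: amber varnish jar, 80 mm across, 110 mm tall. Not to be moved.
- blank: Bystander: carving blank, a wooden block 70 x 40 x 40 mm. Not to be moved.

How it is judged (in metres and radians):
On the way, in this order (a step that is already met when the one before it is completed fails the run):
1. the offcuts are out of the chest and in the crate (x of offcut1 in the frame of crate between -0.08 and 0.08 m and y of offcut1 in the frame of crate between -0.08 and 0.08 m and z of offcut1 in the frame of crate between 0 and 0.065 m and x of offcut2 in the frame of crate between -0.08 and 0.08 m and y of offcut2 in the frame of crate between -0.08 and 0.08 m and z of offcut2 in the frame of crate between 0 and 0.065 m), for 0.2 s.
2. every chisel lies in a bay with its whole blade under the deck (x of chisel1_tip in the frame of chest between 0.097 and 0.125 m and y of chisel1_tip in the frame of chest between -0.104 and 0.104 m and z of chisel1_tip in the frame of chest between 0.01 and 0.044 m and z of chisel1_butt in the frame of chest between 0.01 and 0.044 m and x of chisel2_tip in the frame of chest between 0.097 and 0.125 m and y of chisel2_tip in the frame of chest between -0.104 and 0.104 m and z of chisel2_tip in the frame of chest between 0.01 and 0.044 m and z of chisel2_butt in the frame of chest between 0.01 and 0.044 m and x of chisel3_tip in the frame of chest between 0.097 and 0.125 m and y of chisel3_tip in the frame of chest between -0.104 and 0.104 m and z of chisel3_tip in the frame of chest between 0.01 and 0.044 m and z of chisel3_butt in the frame of chest between 0.01 and 0.044 m), for 0.2 s.
3. the stone lies crosswise in the well behind the handles (x of stone_mid in the frame of chest between -0.11 and -0.03 m and y of stone_mid in the frame of chest between -0.06 and 0.06 m and z of stone_mid in the frame of chest between 0.01 and 0.034 m and angle between the x axis of stone and the y axis of chest, either way round below 0.35 rad), for 0.2 s.
4. the lid is fully closed (value of joint lid below 0.04 rad), for 0.2 s.
At the end, for the whole second after the job is handed in: Offcuts in the crate; each chisel flat in the chest, blade tip under the deck within 23 mm of the end wall; stone on the well floor, within 20 degrees of crosswise and 60 mm of the middle line; lid within 0.04 rad of closed; all at rest (all of step 1 and all of step 2 and all of step 3 and value of joint lid below 0.04 rad and linear speed of each of chisel1, chisel2, chisel3, stone, offcut1, offcut2 below 0.03 m/s); the robot touches nothing.
It fails at once if the lid is slammed (faster than 3 rad/s) (velocity of joint lid below -3 rad/s).
It fails at once if another thing on the bench is moved more than 50 mm (distance of any of sanding_block, brush, varnish, blank from where it was at the start of the episode above 0.05 m).
Of chisel1, chisel2, chisel3 only 2 to 3 are there at a start; the rules pass over those that are not, and their reading is None.
Of offcut1, offcut2 only 1 to 2 are there at a start; the rules pass over those that are not, and their reading is None.
At some moment in a run one of chisel1, chisel2, chisel3, stone may be knocked a few centimetres aside while the robot is not near it.
Once in a run the grip may slacken for a moment while it holds something.
It also fails if it takes over 210 s, if anything falls off the work surface, if the arm or the gripper's body presses on something with over 40 N, if the wrist force passes 120 N, or if a joint passes its speed limit or range.

ROBOT

A 7-joint arm with a two-finger parallel gripper is mounted at the origin on the work surface. World frame = base frame: x ahead of the robot, y to its left, z up, the work surface at z = 0. Lengths are in mm, angles in rad, forces in N, time in s.
With the tool pointing down it reaches from about 350 to 900 mm from the base axis. Payload 7.2 kg.
Tool frame: the origin (TCP) lies between the finger pads; the fingertips stand 25 mm ahead of it and the grasp point (between the pads) lies 6 mm ahead of it; z points along the fingers, y is the line along which they close (so a half turn about z gives the same grasp; the last joint's range is limited). The gripper opens to 85 mm and grips with 20 to 120 N. Pads are 22 mm wide; open, the fingers measure 114 mm over their backs; the gripper's body (76 mm by 85 mm) begins 54 mm behind the grasp point. The pads swing forward as they close: fully open they stand 13 mm farther back than shut.
Start: joints at [1.148, 0.411, -0.013, 1.596, 0.006, 1.134, -0.082], TCP at [217.115, -586.079, 256.297] pointing down, gripper open.
Joint ranges: [-2.95, 2.95], [-0.29, 1.99], [-1.47, 1.44], [0.14, 2.54], [-1.03, 4.17], [0.13, 1.85], [-2.86, 2.86]. Speed limits (rad/s): [2.39, 2.39, 3.01, 3.01, 3.14, 3.14, 3.14].

INTERFACE

Orientations are given as a unit quaternion [w, x, y, z].
In Python, from station import manip gives the robot as it stands.
- The arm moves only by the tool play_rows, never from a script. Its argument "motion" is one flat list of numbers, 5 for each row, row after row: the closure, from -1 (fully open) to 1 (shut), then the shift along the world's x, y, z in cm, then the turn about the world's z in rad. A call has 1 to 12 rows; each row shifts and turns the commanded pose from where the row before left it; what a row does not reach is not made up. A row lasts 1/8 s, in which the tool goes at most 62.5 mm and 10.7 degrees, less where a joint would pass 70% of its speed; a pose out of reach is approached as far as the arm can. A call with a gripper value outside its range is refused whole. The fingers move at their own pace and stop on an object; the grip force is fixed at half the most. Time passes only in rows, so rows that do not move let the fingers close. It gives the time, the measured TCP pose, the force, the opening and the grip force at its end, in the units of the state.
- manip.state(): the state, without advancing time (a new reading comes with each control period).
- manip.get_image(name): name is "scene" or "top" or "wrist"; returns a dict with "image" (480x640x3 uint8, blue, green, red), "fx", "fy", "cx", "cy" (pixels), "rvec" (rotation vector, rad) and "tvec" (3), from world to camera coordinates, as OpenCV has them. Camera axes: x right, y down, z forward; pixel columns grow to the right and rows downward; lengths in mm; the calibration is good to about 2 mm. A picture is of the moment at which its call begins. There is no depth.
- manip.job_done(): hands the job in; it is judged then, once.
The state is a dict: "clock": time; "q": joint angles; "qvel": joint speeds; "joint_torque": joint torques, N m; "tcp_pos": TCP position; "eef_rot": TCP orientation; "ft_force": force on the tool from outside, world axes, zero at the start; "torque": the same for the moment, N m; "finger_gap": finger opening in mm; "finger_force": force on a finger pad.
Only numpy, scipy, OpenCV 4.12 (cv2) and the standard library are available. Lean on these libraries where they do the work, as an engineer would, in place of code of your own. Each camera call takes 0.05 s, during which the arm holds its last target. There are 200 camera calls.

## Working session

There is one attempt and no reset: what is moved stays moved. The work goes in short steps, Python scripts to look and compute and a tool call to move; the robot and the scene stay as the last step left them, time stands still between calls to the robot, and variables do not carry over. Pictures are saved under pics/ and viewed, at most 14 in all, crops included, and the job is handed in when it is done.

Besides the shell and the picture viewer there is one more tool, called after ">>>" in YAML: its name, and indented under it one key for each argument. play_rows: Moves the arm, as the interface text tells. Its arguments: {"type":"object","properties":{"motion":{"type":"array","items":{"type":"number"}}},"required":["motion"]}

```bash
mkdir -p pics; ls; python3 - <<'E'
from station import manip
import cv2,pickle
s=manip.state();print({k:s[k] for k in ['clock','tcp_pos','eef_rot','finger_gap','ft_force']})
for n in ['top','scene']:
    d=manip.get_image(n);cv2.imwrite(f'pics/{n}0.png',d['image']);pickle.dump(d,open(f'{n}0.pkl','wb'))
    print(n,d['fx'],d['cx'],d['cy'],d['rvec'],d['tvec'])
E
```

```text
pics
{'clock': 0.0, 'tcp_pos': array([ 216.9419772 , -585.65326566,  255.45471893]), 'eef_rot': array([-7.78052720e-04,  9.84305325e-01,  1.76472062e-01, -1.83833836e-04]), 'finger_gap': 85.21849753317605, 'ft_force': array([-0.07276752, -0.23270028,  0.07649153])}
top 450.8534433252547 323.30496141142595 231.65336078653604 [ 2.18805411 -2.18108448  0.04318404] [  61.3345145   586.30234055 1018.15023945]
scene 575.4480654605711 319.93241691975305 239.25373438852793 [ 2.47159458  0.68644957 -0.18950393] [-541.341617   -199.22581632 1281.87333238]
```

View pics/top0.png

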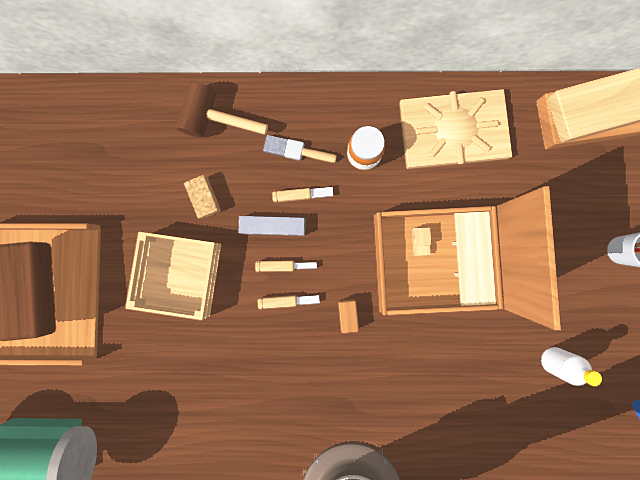

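View pics/scene0.png

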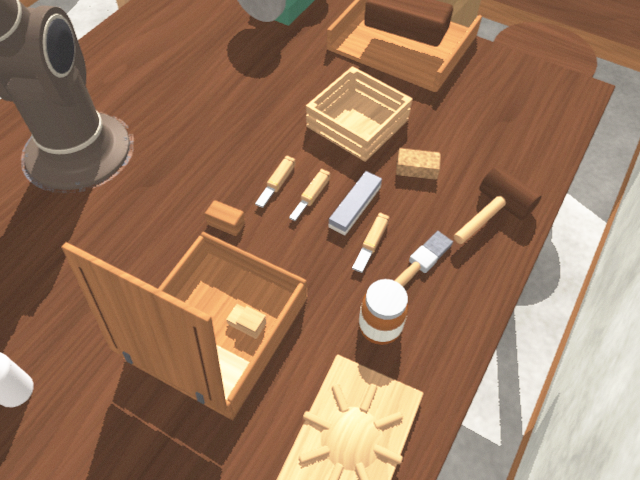

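The top view shows three chisels (handles at about (292,194), (275,266) and (278,301)) and the stone at (272,225). The crate is at (173,275). The chest spans (377–500, 207–315), with one offcut at (423,240), and the lid is open past the hinge. Next: a zoomed crop and ray casting.

```bash
cat > h.py <<'E'
import numpy as np,cv2,pickle
def ray(d,px,z):
    R=cv2.Rodrigues(np.array(d['rvec'],float))[0];t=np.array(d['tvec'],float)
    px=np.atleast_2d(np.array(px,float))
    z=np.broadcast_to(z,len(px))
    v=np.c_[(px[:,0]-d['cx'])/d['fx'],(px[:,1]-d['cy'])/d['fy'],np.ones(len(px))]@R
    c=-R.T@t
    return c+v*((z-c[2])/v[:,2])[:,None]
def yaw(s):  # direction of the tool's closing line, mod pi
    w,x,y,z=s['eef_rot']; yx=2*(x*y-w*z); yy=1-2*(x*x+z*z)
    return (np.arctan2(yy,yx)+np.pi/2)%np.pi-np.pi/2
E
python3 - <<'E'
from h import *
d=pickle.load(open('top0.pkl','rb'));im=d['image']
print('cam',(-cv2.Rodrigues(np.array(d['rvec']))[0].T@np.array(d['tvec'])).round())
c=cv2.resize(im[175:335,230:430],None,fx=4,fy=4*.93,interpolation=cv2.INTER_CUBIC)
c=cv2.resize(im[180:325,232:332],None,fx=4,fy=4,interpolation=cv2.INTER_CUBIC)
c2=cv2.resize(im[180:325,365:465],None,fx=4,fy=4,interpolation=cv2.INTER_CUBIC)
cv2.imwrite('pics/crop1.png',np.hstack([c,c2]))
hsv=cv2.cvtColor(im,cv2.COLOR_BGR2HSV)
for p in [(286,196),(320,192),(270,267),(305,266),(250,220),(423,235),(440,270),(450,225)]: print(p,hsv[p[1],p[0]])
E
```

```text
cam [ 528.   46. 1050.]
(286, 196) [ 24  79 254]
(320, 192) [120   1 249]
(270, 267) [ 23  76 254]
(305, 266) [105   2 254]
(250, 220) [124  16 224]
(423, 235) [ 22  84 253]
(440, 270) [ 16 137 249]
(450, 225) [ 14 141 240]
```

View pics/crop1.png

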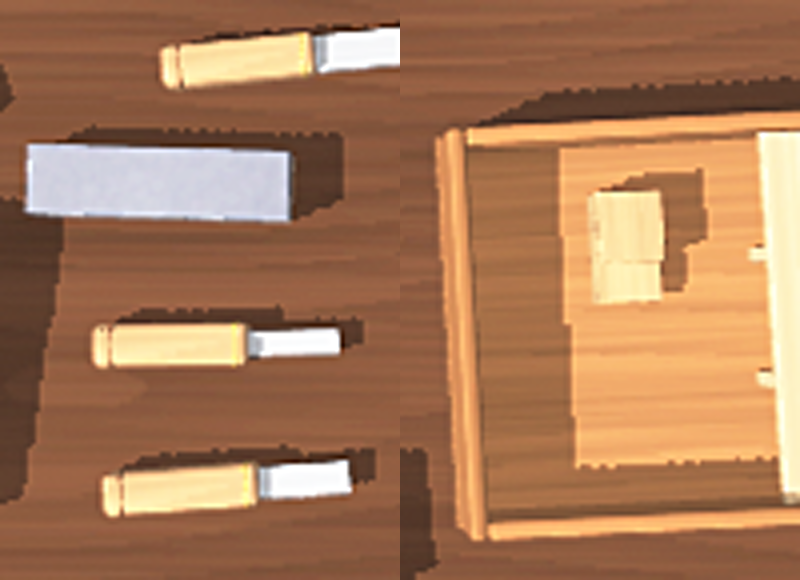

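The crop shows one offcut, its long side along the image vertical and its high part towards +x. It also shows the chest front rim from (374,214) to (381,314), the deck front edge from (454,213) to (461,305), three clear handles, and the stone.

```bash
cat > obj.py <<'E'
from h import *
def rects(d,roi,lo,hi,z,amin=60):
    x0,y0,x1,y1=roi
    m=cv2.inRange(cv2.cvtColor(d['image'],cv2.COLOR_BGR2HSV)[y0:y1,x0:x1],lo,hi)
    m=cv2.morphologyEx(m,cv2.MORPH_CLOSE,np.ones((3,3)))
    cs=cv2.findContours(m,cv2.RETR_EXTERNAL,cv2.CHAIN_APPROX_NONE)[0];out=[]
    for c in cs:
        if cv2.contourArea(c)<amin: continue
        p=ray(d,c.reshape(-1,2)+[x0,y0],z)
        (cx,cy),(w,h),a=cv2.minAreaRect(p[:,:2].astype(np.float32))
        if w<h: w,h,a=h,w,a+90
        out.append((round(cx,1),round(cy,1),round(w,1),round(h,1),round(np.radians((a+90)%180-90),3)))
    return out
E
python3 - <<'E'
from obj import *
d=pickle.load(open('top0.pkl','rb'))
for n,r in dict(c1=(260,180,345,207),c2=(245,255,330,277),c3=(245,289,330,312)).items():
    print(n,'handle',rects(d,r,(18,40,200),(35,150,255),24),'blade',rects(d,r,(0,0,180),(180,25,255),15,30))
print('stone',rects(d,(230,205,312,240),(100,5,150),(140,60,255),30))
print('offcut z42',rects(d,(405,215,436,262),(18,30,225),(30,110,255),42))
print('rim front',ray(d,[(374.2,214.2),(380.7,314.5),(377,212.5),(382.5,314)],70).round(1).tolist())
print('deck edge top',ray(d,[(454.5,213.5),(460.8,305)],52).round(1).tolist())
print('crate rim',ray(d,[(138,233),(222,242),(207,320),(126,308)],65).round(1).tolist())
print('lid free',ray(d,[(548,187),(560,328)],300).round(1).tolist())
E
```

```text
c1 handle [(671.4, 138.2, 83.1, 23.2, np.float64(-1.489))] blade [(678.3, 67.5, 50.1, 20.6, np.float64(-1.469))]
c2 handle [(508.3, 175.0, 82.2, 20.4, np.float64(-1.567))] blade [(509.5, 103.8, 48.2, 13.7, np.float64(-1.567))]
c3 handle [(424.9, 169.5, 83.4, 21.3, np.float64(-1.467))] blade [(431.0, 98.0, 50.4, 17.9, np.float64(-1.489))]
stone [(599.9, 182.2, 147.2, 39.3, np.float64(1.545))]
offcut z42 [(563.4, -155.3, 60.2, 40.0, np.float64(0.004))]
rim front [[621.5, -48.5, 70.0], [404.9, -61.9, 70.0], [625.2, -54.6, 70.0], [406.0, -65.7, 70.0]]
deck edge top [[625.2, -227.6, 52.0], [424.3, -238.7, 52.0]]
crate rim [[579.3, 470.9, 65.0], [560.0, 284.7, 65.0], [390.3, 314.7, 65.0], [415.2, 492.9, 65.0]]
lid free [[645.5, -315.0, 300.0], [413.6, -328.8, 300.0]]
```

>>> play_rows:
  motion: [-1,0,0,6,0,-1,0,0,6,0,-1,0,0,6,-0.03,-1,3.5,4.3,0,-0.04,-1,3.5,4.3,0,-0.04,-1,3.5,4.3,0,-0.04,-1,3.5,4.3,0,-0.04,-1,3.5,4.3,0,-0.04,-1,3.5,4.3,0,-0.04,-1,3.5,4.3,0,-0.04,-1,3.5,4.3,0,-0.045,-1,3.5,4.3,0,0]

```text
clock: 1.6
tcp_pos: [532.9, -197.6, 436.1]
eef_rot: [0.0, 1.0, -0.001, -0.0]
ft_force: [-0.8, -0.1, -0.1]
finger_gap: 85.5
finger_force: 0.0
```

>>> play_rows:
  motion: [-1,1.8,2.05,-4,0,-1,1.8,2.05,-5,0,-1,0,0,-6,0,-1,0,0,-6,0,-1,0,0,-6,0,-1,0,0,-6,0,-1,0,0,-4,0,-1,0,0,-2.5,0,1,0,0,0,0,1,0,0,0,0,1,0,0,0,0,1,0,0,0,0]

```text
clock: 3.1
tcp_pos: [569.3, -158.4, 43.1]
eef_rot: [0.0, 1.0, -0.0, 0.002]
ft_force: [-0.4, -0.1, 7.2]
finger_gap: 35.2
finger_force: 60.1
```

>>> play_rows:
  motion: [1,0,0,6,0,1,0,0,6,0,1,-0.83,5.5,0,0,1,-0.83,5.5,0,0,1,-0.83,5.5,0,0,1,-0.83,5.5,0,0,1,-0.83,5.5,0,0,1,-0.83,5.5,0,0,1,-0.83,5.5,0,0,1,-0.83,5.5,0,0,1,-0.83,5.5,0,0,1,-0.83,5.5,0,0]

```text
clock: 4.6
tcp_pos: [484.9, 393.5, 162.1]
eef_rot: [-0.0, 1.0, -0.0, 0.001]
ft_force: [0.9, -0.2, 0.7]
finger_gap: 35.1
finger_force: 59.7
```

>>> play_rows:
  motion: [1,0,0,-6,0,1,0,0,-4,0,1,0,0,-1.7,0,-1,0,0,0,0,-1,0,0,0,0,-1,0,0,0,0,-1,0,0,6,0,-1,0,0,6,0.17,-1,0,0,6,0.17,-1,0,0,0,0.17,-1,0,0,0,0.17,-1,0,0,0,0.17]

```text
clock: 6.1
tcp_pos: [485.4, 391.9, 225.9]
eef_rot: [0.0, 0.91, 0.415, 0.001]
ft_force: [0.1, -0.7, -1.0]
finger_gap: 85.3
finger_force: 0.0
```

```bash
python3 - <<'E'
from obj import *
from station import manip
d=manip.get_image('top');pickle.dump(d,open('top1.pkl','wb'));cv2.imwrite('pics/top1.png',d['image'])
for n,r in dict(c1=(260,180,345,207),c2=(245,255,330,277),c3=(245,289,330,312)).items():
    print(n,'handle',rects(d,r,(18,40,200),(35,150,255),24))
print('stone',rects(d,(230,205,312,240),(100,5,150),(140,60,255),30))
s=manip.state();print(s['clock'],s['tcp_pos'],yaw(s),s['q'].round(2))
E
```

```text
c1 handle [(671.0, 138.1, 83.3, 23.4, np.float64(-1.481))]
c2 handle [(508.3, 175.0, 82.2, 20.4, np.float64(-1.567))]
c3 handle [(424.3, 169.2, 83.9, 22.4, np.float64(-1.467))]
stone [(600.5, 198.6, 114.2, 39.3, np.float64(1.549))]
6.15 [485.46179029 391.78636761 225.63405057] -0.7080232650941465 [-0.33  0.51 -0.62  1.61  0.32  1.13 -1.73]
```

View pics/top1.png

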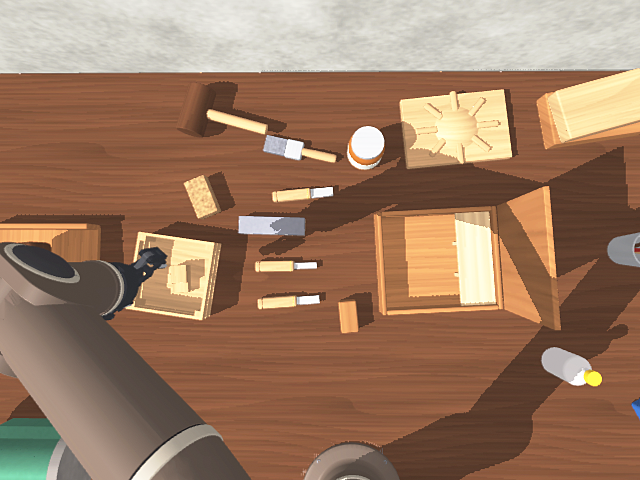

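The offcut is in the crate at about (180,280) and the well is empty. Next is chisel 3, at (424.5,168.5).

>>> play_rows:
  motion: [-1,-1.22,-4.46,0,0.16,-1,-1.22,-4.46,0,0.16,-1,-1.22,-4.46,0,0.16,-1,-1.22,-4.46,-1,0.16,-1,-1.22,-4.46,-5,0.153,-1,0,0,-6,0,-1,0,0,-5,0,-1,0,0,-2.3,0,1,0,0,0,0,1,0,0,0,0,1,0,0,0,0,1,0,0,0,0]

```text
clock: 7.65
tcp_pos: [426.2, 172.9, 37.0]
eef_rot: [0.001, 0.681, 0.732, 0.001]
ft_force: [-1.7, -0.7, 10.8]
finger_gap: 22.3
finger_force: 58.9
```

>>> play_rows:
  motion: [1,0,0,3,0,1,0,0,5,0,1,0,0,4,0,1,0.56,-4.9,0,0,1,0.56,-4.9,0,0,1,0.56,-4.9,0,0,1,0.56,-4.9,0,0,1,0.56,-4.9,0,0,1,0.56,-4.9,0,-0.014,1,0,0,0,0,1,0,0,0,0]

```text
clock: 9.02
tcp_pos: [458.6, -120.9, 155.8]
eef_rot: [0.0, 0.686, 0.727, 0.0]
ft_force: [0.0, -0.1, -0.1]
finger_gap: 22.1
finger_force: 59.7
```

```bash
python3 - <<'E'
from obj import *
from station import manip
s=manip.state();print(s['clock'],s['tcp_pos'],yaw(s),s['finger_gap'],s['ft_force'],s['q'].round(2))
d=manip.get_image('scene');a=cv2.resize(d['image'][150:420,60:360],None,fx=1.3,fy=1.3)
e=manip.get_image('wrist')['image'];e=cv2.resize(e,(400,300))
c=np.zeros((351,790,3),np.uint8);c[:,:390]=a;c[:300,390:]=e
cv2.imwrite('pics/p1.png',c)
E
```

```text
9.025 [ 458.59486525 -120.94758532  155.76731651] 0.05764295314702084 22.13566854676744 [ 0.03232553 -0.14246729 -0.09974109] [ 0.74  0.37 -0.71  2.03  0.31  0.86 -0.08]
```

View pics/p1.png

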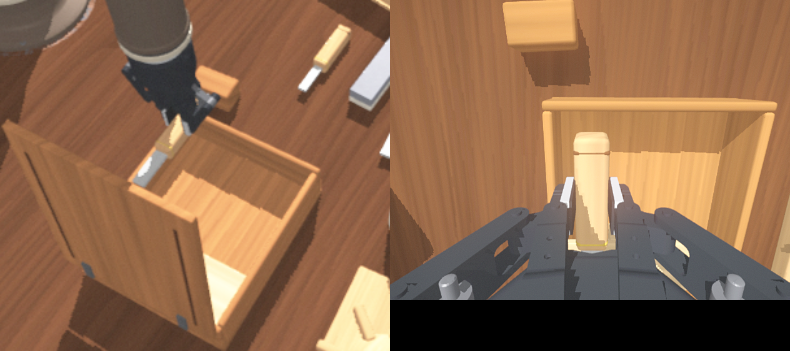

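>>> play_rows:
  motion: [1,0.1,-0.25,-4,0,1,0,0,-4,0,1,0,0,-2,0,1,0,0,-0.7,0,1,0,0,0,0]

```text
clock: 9.75
tcp_pos: [460.5, -122.4, 49.5]
eef_rot: [0.001, 0.685, 0.728, 0.0]
ft_force: [-0.4, 0.2, 1.7]
finger_gap: 22.2
finger_force: 64.2
```

>>> play_rows:
  motion: [1,0.09,-1.6,0,0,1,0.09,-1.6,0,0,1,0.09,-1.6,0,0,1,0.09,-1.6,0,0,1,0.09,-1.5,0,0,1,0,0,0,0]

```text
clock: 10.5
tcp_pos: [465.2, -206.2, 49.3]
eef_rot: [0.002, 0.687, 0.726, 0.0]
ft_force: [1.3, -3.1, 6.1]
finger_gap: 22.2
finger_force: 64.1
```

>>> play_rows:
  motion: [0.15,0,0,0,0,0.15,0,0,0,0,0.15,0,0,6,0,0.15,0,0,6,0,-1,0.61,5.5,0,-0.006,-1,0.61,5.5,0,-0.006,-1,0.61,5.5,0,-0.006,-1,0.61,5.5,0,-0.006,-1,0.61,5.5,0,-0.006,-1,0.61,5.5,0,-0.006,-1,0.61,5.5,0,-0.006,-1,0,0,0,0]

```text
clock: 12.0
tcp_pos: [506.9, 186.5, 168.9]
eef_rot: [-0.001, 0.699, 0.715, 0.001]
ft_force: [-0.2, -0.3, -0.2]
finger_gap: 85.3
finger_force: 0.0
```

```bash
python3 - <<'E'
from obj import *
from station import manip
s=manip.state();print(s['clock'],s['tcp_pos'],yaw(s),s['finger_gap'],s['ft_force'])
d=manip.get_image('top')
print('c1',rects(d,(260,180,345,207),(18,40,200),(35,150,255),24))
print('c3 in chest',rects(d,(385,280,458,309),(18,40,200),(35,110,255),34))
e=manip.get_image('wrist')['image'];e=cv2.resize(e,(400,300))
a=cv2.resize(d['image'][200:325,365:515],None,fx=2.6,fy=2.4)
c=np.zeros((300,790,3),np.uint8);c[:,:390]=a;c[:,390:]=e
cv2.imwrite('pics/p2.png',c)
E
```

```text
12.0 [506.87922621 186.52872552 168.93746139] 0.02230842737858718 85.2834762049905 [-0.2169551  -0.30716439 -0.21769442]
c1 [(671.0, 138.1, 83.3, 23.4, np.float64(-1.481))]
c3 in chest [(461.7, -200.5, 72.2, 21.1, np.float64(-1.528))]
```

View pics/p2.png

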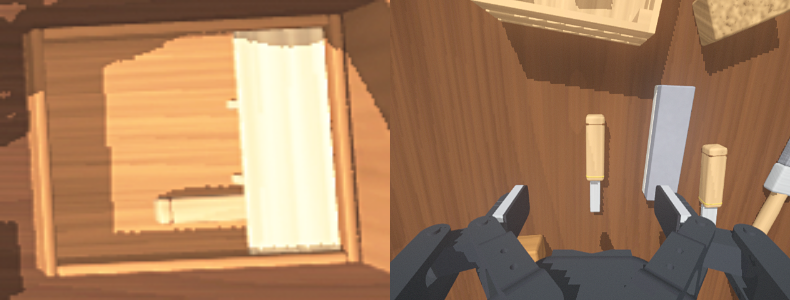

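Chisel 3 is seated in the chest: its butt shows at crop (158,210) and the blade is under the deck. The wrist view shows chisel 2 between the fingers.

>>> play_rows:
  motion: [-1,0.14,-0.85,-5,0,-1,0,0,-5,0,-1,0,0,-3,0,1,0,0,0,0,1,0,0,0,0,1,0,0,0,0,1,0,0,0,0]

```text
clock: 12.98
tcp_pos: [509.6, 173.5, 40.2]
eef_rot: [0.001, 0.702, 0.713, 0.001]
ft_force: [0.0, -1.6, 8.5]
finger_gap: 22.1
finger_force: 59.0
```

>>> play_rows:
  motion: [1,0,0,3,0,1,0,0,4,0,1,0,0,4,0,1,0.14,-4.95,0,0.007,1,0.14,-4.95,0,0.007,1,0.14,-4.95,0,0.007,1,0.14,-4.95,0,0.007,1,0.14,-4.95,0,0.007,1,0.14,-4.95,0,0.007,1,0,0,0,0,1,0,0,-4,0,1,0,0,-2,0]

```text
clock: 14.48
tcp_pos: [516.0, -122.8, 87.5]
eef_rot: [-0.0, 0.686, 0.728, -0.0]
ft_force: [-0.1, 0.4, -1.3]
finger_gap: 22.1
finger_force: 59.4
```

>>> play_rows:
  motion: [1,0.15,0,-2,0,1,0,0,-1.2,0,1,0,0,-0.5,0,1,0,0,0,0,1,0.09,-1.5,0,0,1,0.09,-1.6,0,0,1,0.09,-1.6,0,0,1,0.09,-1.6,0,0,1,0.09,-1.5,0,0,1,0,0,0,0]

```text
clock: 15.72
tcp_pos: [522.5, -203.2, 51.3]
eef_rot: [0.0, 0.687, 0.726, -0.0]
ft_force: [0.1, -0.0, -1.2]
finger_gap: 22.0
finger_force: 59.4
```

>>> play_rows:
  motion: [0.15,0,0,0,0,0.15,0,0,0,0,0.15,0,0,6,0,0.15,0,0,6,0,-0.15,2.1,4.9,0,0.005,-0.15,2.1,4.9,0,0.005,-0.15,2.1,4.9,0,0.005,-0.15,2.1,4.9,0,0.005,-0.15,2.1,4.9,0,0.005,-0.15,2.1,4.9,0,0.005,-0.15,2.1,4.9,0,0.005,-0.15,0,0,0,0]

```text
clock: 17.23
tcp_pos: [669.0, 149.1, 171.4]
eef_rot: [-0.001, 0.67, 0.742, 0.001]
ft_force: [0.1, -0.1, -0.6]
finger_gap: 49.1
finger_force: 0.0
```

```bash
python3 - <<'E'
from obj import *
from station import manip
s=manip.state();print(s['clock'],s['tcp_pos'],yaw(s),s['finger_gap'],s['ft_force'])
d=manip.get_image('top')
print('c1',rects(d,(260,180,345,207),(18,40,200),(35,150,255),24))
print('in chest',rects(d,(385,225,458,309),(18,40,200),(35,110,255),34))
cv2.imwrite('pics/p3.png',cv2.resize(d['image'][140:330,230:530],None,fx=2,fy=2))
E
```

```text
17.225 [669.03979404 149.05460676 171.44605362] 0.10118897978351105 49.103999737818626 [ 0.12213328 -0.06069679 -0.59222056]
c1 []
in chest [(461.6, -200.5, 72.4, 20.5, np.float64(-1.513)), (553.7, -195.9, 95.6, 82.6, np.float64(-0.013))]
```

View pics/p3.png

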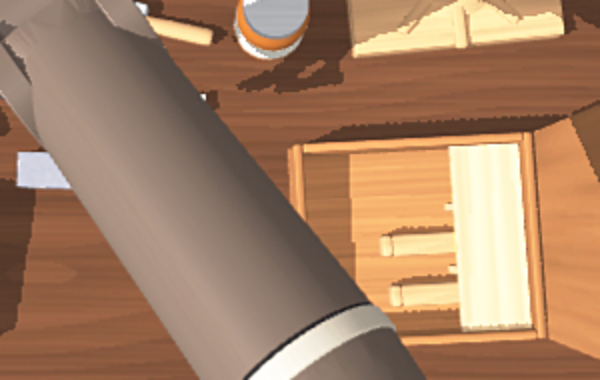

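Two chisels are seated, with butts at crop (381,245) and (391,294). Chisel 1's tip still shows at its old spot, so I'm grasping it.

>>> play_rows:
  motion: [-0.15,0.2,-0.95,-5,0,-0.15,0,0,-5,0,-0.15,0,0,-3,0,1,0,0,0,0,1,0,0,0,0,1,0,0,0,0,1,0,0,0,0]

```text
clock: 18.15
tcp_pos: [672.3, 132.1, 42.7]
eef_rot: [0.001, 0.674, 0.739, 0.001]
ft_force: [-0.3, -0.5, -1.8]
finger_gap: 21.8
finger_force: 60.8
```

>>> play_rows:
  motion: [1,0,0,3,0,1,0,0,4,0,1,0,0,4,0,1,-1.6,-4.3,0,-0.006,1,-1.6,-4.3,0,-0.006,1,-1.6,-4.3,0,-0.006,1,-1.6,-4.3,0,-0.006,1,-1.6,-4.3,0,-0.006,1,-1.6,-4.3,0,-0.006,1,0,0,0,0,1,0,0,-4,0,1,0,0,-2,0]

```text
clock: 19.65
tcp_pos: [575.2, -125.3, 90.3]
eef_rot: [-0.001, 0.686, 0.727, -0.0]
ft_force: [0.3, 0.9, -0.4]
finger_gap: 22.0
finger_force: 60.8
```

>>> play_rows:
  motion: [1,0.1,0,-2,0,1,0,0,-1.2,0,1,0,0,-0.5,0,1,0,0,0,0,1,0.09,-1.6,0,0,1,0.09,-1.6,0,0,1,0.09,-1.6,0,0,1,0.09,-1.6,0,0,1,0.09,-1.6,0,0,1,0,0,0,0]

```text
clock: 20.9
tcp_pos: [581.0, -208.1, 54.2]
eef_rot: [0.0, 0.688, 0.726, -0.0]
ft_force: [-0.8, -0.2, -1.1]
finger_gap: 22.0
finger_force: 60.8
```

>>> play_rows:
  motion: [0.15,0,0,0,0,0.15,0,0,0,0,0.15,0,0,6,0,0.15,0,0,6,0,-1,0.27,5.45,0,-0.012,-1,0.27,5.45,0,-0.012,-1,0.27,5.45,0,-0.012,-1,0.27,5.45,0,-0.012,-1,0.27,5.45,0,-0.012,-1,0.27,5.45,0,-0.012,-1,0.27,5.45,0,-0.012,-1,0,0,0,0]

```text
clock: 22.4
tcp_pos: [598.3, 183.0, 175.1]
eef_rot: [-0.001, 0.713, 0.701, 0.001]
ft_force: [0.0, -0.2, -0.3]
finger_gap: 85.8
finger_force: 0.0
```

```bash
python3 - <<'E'
from obj import *
from station import manip
s=manip.state();print(s['clock'],s['tcp_pos'],yaw(s),s['finger_gap'],s['ft_force'])
d=manip.get_image('top');w=manip.get_image('wrist');pickle.dump(w,open('w.pkl','wb'))
pickle.dump(d,open('top2.pkl','wb'))
print('in chest',rects(d,(385,215,458,309),(18,40,200),(35,110,255),34))
m=cv2.inRange(cv2.cvtColor(w['image'],cv2.COLOR_BGR2HSV),(100,5,130),(140,60,255))
print('wrist stone',rects(w,(150,40,500,330),(100,5,150),(140,60,255),30,400))
a=cv2.resize(d['image'][140:330,230:530],(400,253))
c=np.zeros((300,800,3),np.uint8);c[:253,:400]=a;c[:,400:]=cv2.resize(w['image'],(400,300))
cv2.imwrite('pics/p4.png',c)
E
```

```text
22.4 [598.3363011  183.00262789 175.08929406] -0.017597421566949434 85.76806428313066 [ 0.03691834 -0.17921212 -0.31961456]
in chest [(461.5, -200.5, 72.5, 20.6, np.float64(-1.511)), (565.0, -195.3, 116.8, 85.9, np.float64(0.004))]
wrist stone [(707.4, 106.3, 46.7, 10.5, np.float64(-0.91)), (604.0, 186.0, 148.4, 39.2, np.float64(1.545))]
```

View pics/p4.png

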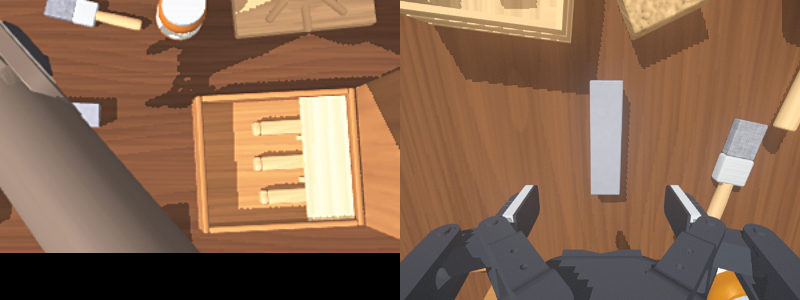

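All three chisels sit in the bays, with butts at crop (252,128), (253,163) and (260,197), and the stone is between the fingers. Before moving on, I'll check how deep the blades are.

```bash
python3 - <<'E'
from obj import *
d=pickle.load(open('top2.pkl','rb'));h=cv2.cvtColor(d['image'],cv2.COLOR_BGR2HSV)
X=np.array([.058,-.998]);Y=np.array([.998,.058])
for r in (234,236,238,260,262,264,286,288): print(r,h[r,412:430,1].tolist())
for px in [(418,236),(419,262),(424.5,287)]:
    p=ray(d,[px],34)[0,:2]-[521.5,-187];print((p@X).round(1),(p@Y).round(1))
E
```

```text
234 [138, 137, 138, 138, 140, 140, 125, 92, 92, 82, 97, 95, 113, 112, 92, 95, 92, 94]
236 [142, 141, 141, 141, 141, 143, 136, 93, 85, 66, 88, 85, 92, 129, 79, 81, 82, 79]
238 [138, 140, 137, 137, 136, 137, 134, 104, 84, 47, 72, 71, 78, 123, 64, 70, 72, 71]
260 [138, 137, 137, 137, 137, 138, 137, 123, 91, 84, 86, 92, 93, 116, 108, 89, 92, 92]
262 [136, 136, 136, 136, 138, 139, 138, 126, 91, 83, 76, 91, 95, 114, 107, 83, 83, 84]
264 [138, 138, 137, 137, 138, 137, 140, 134, 96, 80, 51, 77, 73, 83, 126, 68, 73, 74]
286 [142, 143, 143, 141, 143, 143, 143, 143, 143, 141, 142, 142, 118, 94, 76, 90, 95, 100]
288 [135, 135, 135, 135, 135, 138, 137, 138, 137, 137, 138, 136, 117, 88, 64, 73, 85, 84]
-33.6 56.5
-35.2 -1.9
-26.7 -58.1
```

>>> play_rows:
  motion: [-1,0.25,0.1,-5,-0.008,-1,0,0,-5,0,-1,0,0,-3.2,0,1,0,0,0,0,1,0,0,0,0,1,0,0,0,0,1,0,0,0,0]

```text
clock: 23.38
tcp_pos: [604.2, 176.6, 44.8]
eef_rot: [0.001, 0.72, 0.694, 0.002]
ft_force: [0.3, -1.4, 7.5]
finger_gap: 38.1
finger_force: 61.7
```

Tip depths come out at about 106, 105 and 113 mm, all inside 97–125. The stone is gripped. I'll lift it, turn it crosswise and carry it over the well.

>>> play_rows:
  motion: [1,0,0,5,0,1,0,0,6,0,1,-1.03,-3.15,0,-0.164,1,-1.03,-3.15,0,-0.164,1,-1.03,-3.15,0,-0.164,1,-1.03,-3.15,0,-0.164,1,-1.03,-3.15,0,-0.164,1,-1.03,-3.15,0,-0.164,1,-1.03,-3.15,0,-0.164,1,-1.03,-3.15,0,-0.164,1,-1.03,-3.15,0,-0.164,1,0,0,0,0]

```text
clock: 24.88
tcp_pos: [508.5, -110.0, 152.7]
eef_rot: [0.001, 1.0, 0.027, -0.0]
ft_force: [-0.4, 0.2, -4.7]
finger_gap: 38.1
finger_force: 62.7
```

```bash
python3 - <<'E'
from obj import *
from station import manip
s=manip.state();print(s['clock'],s['tcp_pos'],yaw(s),s['finger_gap'],s['ft_force'],s['q'].round(2))
p=s['tcp_pos'][:2]-[521.5,-187];X=np.array([.058,-.998]);Y=np.array([.998,.058]);print('chest',p@X,p@Y)
d=manip.get_image('top');w=manip.get_image('wrist')
print('stone wrist',rects(w,(50,100,600,470),(100,5,150),(140,60,255),141,400))
a=cv2.resize(d['image'][180:330,330:530],(400,300))
cv2.imwrite('pics/p5.png',np.hstack([a,cv2.resize(w['image'],(400,300))]))
E
```

```text
24.875 [ 508.5463043  -109.97376067  152.71324187] -1.5169151034446886 38.074856415866144 [-0.40270916  0.16054963 -4.71012038] [ 0.42  0.38 -0.37  1.94  0.18  0.85 -1.57]
chest -77.62350119842424 -8.460266426487044
stone wrist [(487.3, -107.3, 48.9, 37.6, np.float64(0.064)), (556.9, -102.7, 66.2, 37.5, np.float64(0.066))]
```

View pics/p5.png

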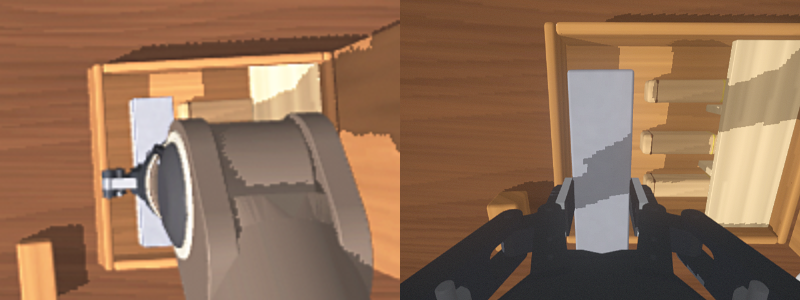

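The stone is crosswise over the well, in front of the three butts and clear of the walls. Lowering it now.

>>> play_rows:
  motion: [1,0,0,-4,0,1,0,0,-3.5,0,1,0,0,-2,0,1,0,0,0,0]

```text
clock: 25.48
tcp_pos: [509.7, -105.2, 56.6]
eef_rot: [-0.001, 1.0, 0.031, -0.001]
ft_force: [0.2, 0.3, -3.9]
finger_gap: 37.8
finger_force: 64.0
```

>>> play_rows:
  motion: [1,0,-0.5,0,0,1,0,0,-0.15,0,-0.06,0,0,0,0,-0.06,0,0,0,0]

```text
clock: 25.98
tcp_pos: [510.5, -112.0, 56.6]
eef_rot: [0.0, 1.0, 0.03, 0.001]
ft_force: [0.5, 0.1, -0.4]
finger_gap: 45.7
finger_force: 0.0
```

>>> play_rows:
  motion: [-0.06,0,0,5,0,-0.06,0,0,6,0,1,0,0,6,0,1,0,0,6,0,1,0,0,6,0,1,0,0,6,0,1,-1,6,2,0,1,-1,6,0,0,1,-1,6,0,0]

```text
clock: 27.1
tcp_pos: [479.5, 68.5, 426.4]
eef_rot: [0.0, 1.0, 0.03, 0.001]
ft_force: [0.6, 0.3, 0.5]
finger_gap: -0.1
finger_force: 0.0
```

```bash
python3 - <<'E'
from obj import *
from station import manip
s=manip.state();print(s['clock'],s['tcp_pos'],yaw(s),s['finger_gap'],s['q'].round(2))
X=np.array([.058,-.998]);Y=np.array([.998,.058]);O=np.array([521.5,-187])
d=manip.get_image('top')
r=rects(d,(370,200,458,320),(100,5,120),(140,60,255),40);print('stone',r,[((np.array(q[:2])-O)@X,(np.array(q[:2])-O)@Y) for q in r])
cv2.imwrite('pics/p6.png',cv2.resize(d['image'][170:340,330:600],(794,500)))
for th in (1.4,1.5,1.57,1.65,1.75):
    P=[np.r_[O+(130-275*np.cos(th))*X+y*Y,70.5+275*np.sin(th)] for y in (112,-112)]
    print(th,cv2.projectPoints(np.array(P),np.array(d['rvec']),np.array(d['tvec']),np.array([[d['fx'],0,d['cx']],[0,d['fy'],d['cy']],[0,0,1.]]),None)[0].round(1).tolist())
E
```

```text
27.1 [479.51236046  68.49499464 426.36398037] -1.511409962057359 -0.07234431106191494 [ 0.27  0.1  -0.55  1.62  0.05  1.43 -1.8 ]
stone [(513.7, -111.7, 148.0, 41.6, np.float64(0.07))] [(np.float64(-75.6018), np.float64(-3.4169999999999545))]
1.4 [[[527.8, 187.5]], [[539.5, 331.4]]]
1.5 [[[546.3, 186.2]], [[558.3, 330.8]]]
1.57 [[[558.9, 185.5]], [[571.2, 330.2]]]
1.65 [[[572.7, 184.8]], [[585.3, 329.4]]]
1.75 [[[589.0, 184.1]], [[601.8, 328.1]]]
```

View pics/p6.png

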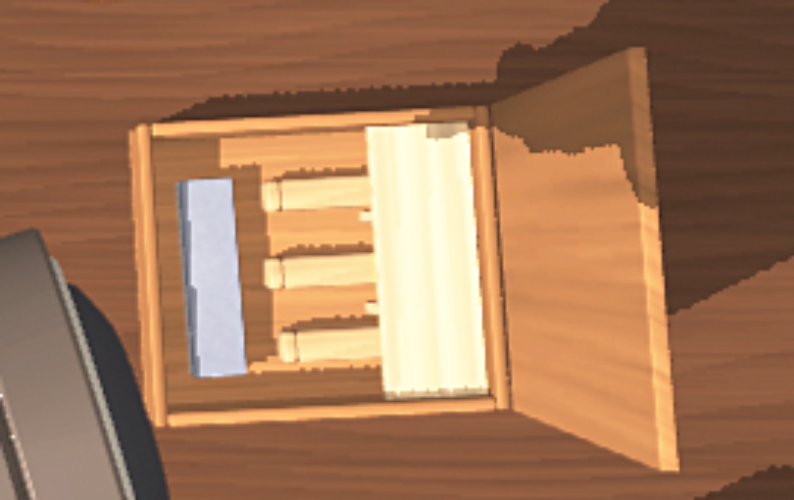

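Everything is in place: the stone is crosswise at crop (212,278), the three handles sit behind it, and the lid stands at about 1.48 rad. Now I'll go over and behind the lid.

>>> play_rows:
  motion: [1,0.65,-5.3,1,0,1,0.65,-5.3,0,0,1,0.65,-5.3,0,0,1,0.65,-5.3,0,0,1,0.65,-5.3,0,0,1,0.65,-5.3,0,0,1,0.65,-5.3,0,0,1,0.65,-5.3,0,0,1,0,0,0,0,1,0,0,-4,0,1,0,0,-4,0,1,0,0,-3,0]

```text
clock: 28.65
tcp_pos: [531.8, -356.2, 324.1]
eef_rot: [-0.0, 1.0, 0.03, -0.0]
ft_force: [0.4, -0.0, 0.3]
finger_gap: 0.1
finger_force: 0.0
```

>>> play_rows:
  motion: [1,-0.1,1.8,0,0,1,-0.1,1.8,0,0,1,-0.11,1.9,-0.3,0,1,-0.11,1.9,-0.3,0,1,-0.11,1.9,-0.5,0,1,-0.11,1.9,-0.8,0,1,-0.11,1.9,-1,0,1,-0.11,1.9,-1.2,0]

```text
clock: 29.65
tcp_pos: [523.4, -205.9, 283.6]
eef_rot: [-0.0, 1.0, 0.03, -0.0]
ft_force: [0.2, -1.0, 1.5]
finger_gap: 0.2
finger_force: 0.9
```

>>> play_rows:
  motion: [1,-0.09,1.5,-1.4,0,1,-0.09,1.5,-1.5,0,1,-0.09,1.5,-1.7,0,1,-0.06,1.0,-1.8,0,1,-0.06,1.0,-1.9,0,1,-0.06,1.0,-2,0,1,-0.03,0.5,-2.1,0,1,-0.03,0.5,-2.1,0]

```text
clock: 30.65
tcp_pos: [517.9, -121.2, 137.8]
eef_rot: [-0.0, 1.0, 0.03, -0.0]
ft_force: [1.3, 0.5, 1.3]
finger_gap: -0.1
finger_force: 0.6
```

Nearly closed, so I'll press it down gently.

>>> play_rows:
  motion: [1,0,0.2,-0.8,0,1,0,0.1,-0.7,0,1,0,0,-0.5,0,1,0,0,-0.3,0,1,0,0,0,0]

```text
clock: 31.28
tcp_pos: [518.6, -119.6, 116.5]
eef_rot: [0.0, 1.0, 0.03, 0.0]
ft_force: [0.3, 0.2, 0.6]
finger_gap: -0.2
finger_force: 0.0
```

>>> play_rows:
  motion: [1,0,0,-0.3,0,1,0,0,-0.3,0,1,0,0,0,0]

```text
clock: 31.65
tcp_pos: [518.4, -119.4, 110.2]
eef_rot: [0.0, 1.0, 0.03, -0.0]
ft_force: [0.5, 0.4, -0.4]
finger_gap: 0.1
finger_force: 0.0
```

>>> play_rows:
  motion: [1,0,0,-0.3,0,1,0,0,-0.3,0,1,0,0,0,0]

```text
clock: 32.02
tcp_pos: [518.5, -119.3, 105.5]
eef_rot: [0.0, 1.0, 0.03, 0.0]
ft_force: [-5.6, 1.1, 15.2]
finger_gap: 0.4
finger_force: 7.2
```

>>> play_rows:
  motion: [1,0,0,2,0,1,0,0,5,0,1,0,0,6,0,1,0,0,6,0,1,-1,6,3,0,1,-1,6,0,0,1,-1,6,0,0,1,-1,6,0,0]

```text
clock: 33.02
tcp_pos: [478.7, 117.4, 322.2]
eef_rot: [0.0, 1.0, 0.03, 0.0]
ft_force: [1.0, 0.6, -0.5]
finger_gap: -0.4
finger_force: 0.0
```

```bash
python3 - <<'E'
from obj import *
from station import manip
X=np.array([.058,-.998]);Y=np.array([.998,.058]);O=np.array([521.5,-187])
a=manip.get_image('top');b=manip.get_image('scene')
P=np.array([np.r_[O-145*X+y*Y,80.5] for y in (112,-112)])
for d in (a,b): print(cv2.projectPoints(P,np.array(d['rvec']),np.array(d['tvec']),np.array([[d['fx'],0,d['cx']],[0,d['fy'],d['cy']],[0,0,1.]]),None)[0].round(1).tolist())
cv2.imwrite('pics/p7.png',np.hstack([cv2.resize(a['image'],(400,300)),cv2.resize(b['image'][170:440,40:400],(400,300))]))
E
```

```text
[[[368.8, 212.2]], [[375.1, 316.8]]]
[[[307.6, 268.4]], [[202.5, 220.4]]]
```

View pics/p7.png

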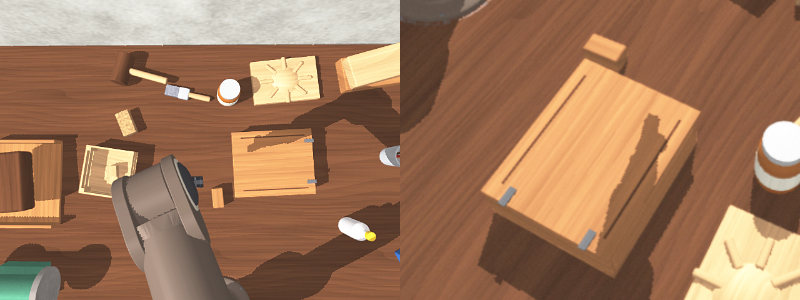

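The lid is flat: its free corner at crop (700,109) matches the closed-lid prediction of (697,109). The offcut is still in the crate and the robot is clear.

```bash
python3 -c "
from station import manip
print(manip.job_done())"
```

```text
the job is handed in; nothing more can be done
None
```

I handed the job in at about 33 s of the 210 s limit: the one offcut is in the crate, all three chisels are in the bays, the stone is crosswise behind the handles and the lid is closed; the judge returned no result.

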